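Close the crock and wind the press down firm

TASK

Put the stoneware lid on the crock, push the crock's wooden sled fully home under the press, then wind the red hand wheel clockwise by its crank until the foot bears firmly on the lid: the crank should pull about two thirds harder than it did while running free. Do not overwind it to well over twice the free pull (the crock would crack), then let go and leave the other things on the counter where they are.

Things in the scene. Friction and masses are not known exactly. Their poses are not given: they have to be found in the camera images.
- press: Green C-frame crock press, fixed. Origin: on the counter, on the vertical screw axis. y points along the sled's track to its open end, where crock and blue post stand at the start; z up. Base plate 190 x 336 x 12 mm (y -100 to +236 mm); column 50 x 70 mm at x = -115 mm with an arm on top, 229 mm high. All but the crank stays below 272 mm.
- ram: Steel screw, 18 mm thick, carrying a brass collar and a black rubber foot 48 mm across on a stiff spring. Origin on the screw axis, 190 mm up when fully raised. It sinks 7.5 mm per radian of wheel. How far the foot hangs below it differs by 5 mm either way, so where it meets the lid (0.6 to 3.4 rad of winding from the start) must be felt. It starts at least 4 mm clear of the seated lid's knob.
- sled (a joint): Slide of the wooden sled in m, that carries the cream stoneware crock (fixed to the sled) along the press's -y: 0 fully out, 0.15 fully home against its stop, with the crock's centre on the screw axis. About 4 N of friction; it stays where left.
- crock_rim (a point): Centre of the crock's mouth, level with its rim, 102 mm above the counter. The crock is 124 mm wide outside, 112 mm inside, open at the top and moves with the sled. Its axes are those of the press.
- sled_post (a point): On the axis of the blue upright post on the sled's tongue, 165 mm from the crock's centre towards the press's +y. The post is 20 mm thick and stands from 22 to 72 mm above the counter; this point is 52 mm up.
- lid: Loose cream stoneware lid, 0.3 to 0.5 kg: spigot 104 mm across and 8 mm deep, above it a disc 124 mm across and 10 mm thick, on top an upright wooden knob 30 mm thick, 40 mm high. Origin: centre of the spigot's underside; z up (disc top at 18 mm, knob top at 58 mm). Seated on the crock, the origin is 8 mm below crock_rim, on its axis. Starts flat on the counter.
- wheel_axis (a point): On the axis of the red hand wheel, level with crank_grip, 284 mm up. Wheel 132 mm across, rim top 256 mm up. Clockwise from above lowers the foot; less than one turn is needed. Once the foot meets the lid, the pull at the crank grows by some 14 N per radian. About 18 N is right (15.5 to 21 is accepted: foot force 33 to 77 N); beyond 24 N the crock cracks.
- crank_grip (a point): Mid height of the black crank handle that stands upright on the wheel's rim, 55 mm from the wheel's axis: a free-spinning round grip 18 mm thick, from 256 to 302 mm above the counter; this point is 284 mm up. Running free, it takes about 10 N along its circle (friction, which also keeps the wheel where it is left). Judge the pull while it creeps: after a quick stop it reads low.
- sundae_cup: Bystander: tin sundae cup, 84 mm wide, 110 mm tall. Origin at its underside. Leave it alone.
- bowl: Bystander: blue bowl, 130 mm wide, 55 mm tall. Origin at its underside. Leave it alone.
- whisk: Bystander: chrome whisk lying down, 265 mm long. Origin at its underside. Leave it alone.
- sprinkle_jar: Bystander: glass sprinkle jar with a red cap, 64 mm wide, 100 mm tall. Origin at its underside. Leave it alone.
- syrup_bottle: Bystander: amber syrup bottle, 60 mm wide, 190 mm tall. Origin at its underside. Leave it alone.
- scoop: Bystander: blue-handled ice cream scoop lying down, 210 mm long. Origin at its underside. Leave it alone.
Not all that is in view belongs to the job. What is shaped like the lid but purple is not meant.

How it is judged:
On the way, in this order (a step that is already met when the one before it is completed fails the run):
1. the lid is seated on the crock while the sled is still out (z of lid in the frame of crock_rim between -0.0115 and -0.005 m and horizontal distance between lid and crock_rim below 0.006 m and angle between lid's own z axis and vertical below 0.05 rad and value of joint sled below 0.06 m), for 0.2 s.
2. the sled is fully home with the lid still seated (z of lid in the frame of crock_rim between -0.0115 and -0.005 m and horizontal distance between lid and crock_rim below 0.006 m and angle between lid's own z axis and vertical below 0.05 rad and value of joint sled above 0.145 m), for 0.2 s.
3. the foot bears on the lid with a firm force (all of step 2 and contact force between ram and lid above 33 N), for 0.2 s.
At the end, for the whole second after the job is handed in: The lid sits on the crock (within 6 mm of its axis, level, spigot in the mouth), the sled is within 5 mm of fully home, and the released screw's foot bears on the lid with 33 to 77 N (all of step 3 and contact force between ram and lid below 77 N and linear speed of lid below 0.01 m/s); the robot touches nothing.
It fails at once if the press is overwound (foot force above 100 N) (contact force between ram and lid above 100 N).
It fails at once if a bystander is moved more than 40 mm (distance of any of sundae_cup, bowl, whisk, sprinkle_jar, syrup_bottle, scoop from where it was at the start of the episode above 0.04 m).
It also fails if it takes over 69 s, if anything falls off the work surface, if the arm or the gripper's body presses on something with over 40 N, if the wrist force passes 120 N, or if a joint passes its speed limit or range.

ROBOT

A 6-joint arm with a two-finger parallel gripper is mounted at the origin on the work surface. World frame = base frame: x ahead of the robot, y to its left, z up, the work surface at z = 0. Lengths are in m, angles in rad, forces in N, time in s.
With the tool pointing down it reaches from about 0.35 to 1 m from the base axis. Payload 7.1 kg.
Tool frame: the origin (TCP) lies on the centre line of the jaws, within the pads' length; the fingertips stand 14 mm ahead of it and the grasp point (between the pads) lies 5 mm behind it (env.tips_ahead is the distance from the TCP to the fingertips, in m); z points along the fingers, y is the direction in which the jaws open and shut (so a half turn about z gives the same grasp; the last joint's range is limited). The gripper opens to 85 mm and grips with 20 to 120 N. Pads are 22 mm wide; open, the fingers measure 114 mm over their backs; the gripper's body (76 mm by 85 mm) begins 54 mm behind the grasp point. The pads swing forward as they close: fully open they stand 13 mm farther back than shut.
Start: joints at [-1.221, 0.423, 1.63, -0, 1.089, -0.019], TCP at [0.225, -0.583, 0.245] pointing down, gripper open.
Joint ranges: [-3, 3], [-0.9, 2.11], [0.09, 2.58], [-1.31, 4.45], [0.11, 2.69], [-2.54, 2.54]. Speed limits (rad/s): [2.39, 2.39, 3.01, 3.14, 3.14, 3.14].

INTERFACE

Orientations are given as a rotation vector (axis times angle).
In Python, from bench import env gives the robot as it stands. The module is installed in compiled form; this text tells all that it offers.
- The arm moves only by the tool carry_out, never from a script. Its argument "series" is a list of rows, each a list of 5 numbers: the closure in counts, from 0 (fully open) to 255 (shut), then the shift along the world's x, y, z in cm, then the turn about the world's z in degrees. In form: [[claw, dx, dy, dz, twist], ...]. A call has 1 to 12 rows; each row shifts and turns the commanded pose from where the row before left it; what a row does not reach is not made up. A row lasts 1/12 s, in which the tool goes at most 41.7 mm and 7.16 degrees, less where a joint would pass 70% of its speed; a pose out of reach is approached as far as the arm can. A call is refused whole if a number of a shift passes 4.17 or a number of a turn 7.16, either way. A call with a gripper value outside its range is refused whole. The fingers move at their own pace and stop on an object; "newtons" is the grip in N (left out, the last holds). Time passes only in rows, so rows that do not move let the fingers close. It gives the time, the measured TCP pose, the force and the opening at its end, in the units of the state.
- env.state(): the state, without advancing time (a new reading comes with each control period).
- env.capture(name): name is "scene" or "top" or "wrist"; returns a dict with "img" (384x512x3 uint8, blue, green, red), "range_z" (384x512 float32, m along the optical axis (not along the pixel's ray), 0 where there is no reading), "intrinsics" (3x3 intrinsics, pixels), "R" (3x3) and "t" (3): a world point X has camera coordinates R X + t. Camera axes: x right, y down, z forward; pixel columns grow to the right and rows downward; lengths in m; the calibration is good to about 2 mm. A picture is of the moment at which its call begins.
- env.close_job(): hands the job in, once; it reports no verdict.
The state is a dict: "t": time; "joint_pos": joint angles; "joint_velocities": joint speeds; "tau": joint torques, N m; "ee_pos": TCP position; "eef_rot": TCP orientation; "force": force on the tool from outside, world axes, zero at the start; "torque": the same for the moment, N m; "grip_width": opening from 0.0 (shut) to 1.0 (fully open).
Only numpy, scipy, OpenCV 4.12 (cv2) and the standard library are available. Lean on these libraries where they do the work, as an engineer would, in place of code of your own. Each camera call takes 0.05 s, during which the arm holds its last target. There are 200 camera calls.

## Working session

There is one attempt and no reset: what is moved stays moved. The work goes in short steps, Python scripts to look and compute and a tool call to move; the robot and the scene stay as the last step left them, time stands still between calls to the robot, and variables do not carry over. Pictures are saved under pics/ and viewed, about 8 in all and at most 12, crops included, and the job is handed in when it is done.

Besides the shell and the picture viewer there is one more tool, called after "Request:" as a command line: name --pt "numbers of a row" for each row, then --argument value for the rest. carry_out: Moves the arm, as the interface text tells. Its arguments: {"type":"object","properties":{"series":{"type":"array"},"newtons":{"type":"number"}},"required":["series"]}

```bash
mkdir -p pics; cat > h.py <<'E'
import numpy as np, cv2
from bench import env
def cap(n):
    c=env.capture(n); return c
def cloud(c):
    K=np.array(c["intrinsics"]);R=np.array(c["R"]);t=np.array(c["t"]);z=c["range_z"]
    v,u=np.mgrid[:z.shape[0],:z.shape[1]]
    P=np.stack([(u-K[0,2])/K[0,0]*z,(v-K[1,2])/K[1,1]*z,z],-1)
    W=(P-t)@R; W[z<=0]=np.nan
    return W
def ray(c,u,v,h):
    K=np.array(c["intrinsics"]);R=np.array(c["R"]);t=np.array(c["t"])
    d=R.T@np.linalg.inv(K)@[u,v,1]; o=-R.T@t
    return o+d*(h-o[2])/d[2]
E
python3 - <<'E'
from h import *
a=cap("scene");b=cap("top")
np.savez("c0.npz",**{f"{n}_{k}":c[k] for n,c in (("s",a),("t",b)) for k in c})
cv2.imwrite("pics/s0.png",a["img"]);cv2.imwrite("pics/t0.png",b["img"])
for c in (a,b):
    print(-np.array(c["R"]).T@c["t"], np.array(c["intrinsics"])[0,0])
s=env.state();print({k:np.round(v,3) for k,v in s.items()})
print(env.tips_ahead)
E
```

```text
[ 0.97941756 -0.69544705  1.11462446] 347.7167690901671
[0.39706984 0.02454875 1.63393256] 373.03880862882
{'t': np.float64(0.1), 'joint_pos': array([-1.221,  0.424,  1.631, -0.   ,  1.089, -0.019]), 'joint_velocities': array([-0.001, -0.001, -0.003, -0.001, -0.001,  0.   ]), 'tau': array([-1.0000e-03, -5.5843e+01, -2.8244e+01,  0.0000e+00,  3.0000e-03,
        0.0000e+00]), 'ee_pos': array([ 0.225, -0.583,  0.245]), 'eef_rot': array([-3.087, -0.576,  0.   ]), 'force': array([-0.582, -0.154, -0.232]), 'torque': array([-0.015,  0.028,  0.003]), 'grip_width': np.float64(1.001)}
0.014
```

View pics/s0.png

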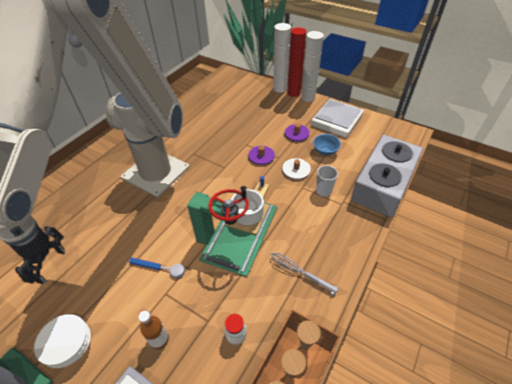

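View pics/t0.png

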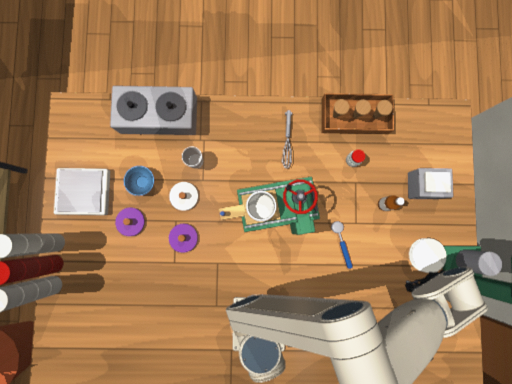

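The top view shows the lid at about (184,196), crock (261,206), blue post (225,213), wheel (300,197). Next I measure them.

```bash
python3 - <<'E'
from h import *
d=np.load("c0.npz")
C={n:{k[2:]:d[k] for k in d.files if k[0]==n} for n in "st"}
t=C["t"];s=C["s"]
W=cloud(t);img=t["img"].astype(int);B,G,Rr=img[...,0],img[...,1],img[...,2]
def comp(m,box):
    q=np.zeros(m.shape,bool);u0,u1,v0,v1=box;q[v0:v1,u0:u1]=m[v0:v1,u0:u1];return q
Z=W[...,2]
hsv=cv2.cvtColor(t["img"],cv2.COLOR_BGR2HSV)
# circle fits in xy of points
def circ(P):
    A=np.c_[2*P[:,:2],np.ones(len(P))];x=np.linalg.lstsq(A,(P[:,:2]**2).sum(1),rcond=None)[0];return x[:2],np.sqrt(x[2]+x[0]**2+x[1]**2)
m=comp((abs(Z-.018)<.006)&(hsv[...,1]<70),(165,205,175,215));P=W[m];c=cv2.convexHull(P[:,:2].astype(np.float32))[:,0];print("lid",circ(c),len(P),P[:,2].mean(),cv2.minEnclosingCircle(P[:,:2].astype(np.float32)))
m=comp(Z>.045,(165,205,175,215));print("knob",W[m].mean(0),m.sum(),W[m].max(0))
m=comp((abs(Z-.102)<.006),(240,285,185,228));P=W[m];print("rim",circ(P),len(P),P[:,2].mean())
m=comp((hsv[...,2]>120)&(hsv[...,1]<90),(240,285,185,228));
m=comp((hsv[...,0]>95)&(hsv[...,0]<130)&(hsv[...,1]>120),(215,240,200,225));v,u=np.nonzero(m);print("post px",u.mean(),v.mean(),len(u),W[m][:,:].mean(0),np.nanmax(W[m],0), ray(t,u.mean(),v.mean(),.072))
m=comp(((hsv[...,0]<8)|(hsv[...,0]>172))&(hsv[...,1]>150)&(Z>.2),(275,325,170,220));P=W[m];c=cv2.convexHull(P[:,:2].astype(np.float32))[:,0];print("wheel",circ(c),P[:,2].mean(),len(P))
m=comp((Z>.27),(270,330,165,225));v,u=np.nonzero(m);print("high",len(u)); print(np.c_[u,v,np.round(W[m],3),img[m]][:60])
o=cv2.resize(t["img"][150:245,160:330],None,fx=4.6,fy=4.6,interpolation=cv2.INTER_CUBIC);cv2.imwrite("pics/t0c.png",o)
o=cv2.resize(s["img"][130:280,180:345],None,fx=4,fy=4,interpolation=cv2.INTER_CUBIC);cv2.imwrite("pics/s0c.png",o)
E
```

```text
lid (array([0.54101438, 0.33248267]), np.float64(0.060889920864851836)) 513 0.019035835066149663 ((0.5412225723266602, 0.33281075954437256), 0.06204134225845337)
knob [0.53955363 0.33038061 0.05891438] 42 [0.55160211 0.34418777 0.06876468]
rim (array([ 0.49701068, -0.0027314 ]), np.float64(0.058700477893970746)) 122 0.10263229412391552
post px 222.0 213.28571428571428 7 [0.46311983 0.15861432 0.07377323] [0.46845846 0.16299283 0.07592271] [0.46319452 0.15876503 0.072     ]
wheel (array([ 0.52326558, -0.14535356]), np.float64(0.06374650371383327)) 0.2557740279027561 330
high 30
[[ 2.88e+02  1.84e+02  5.63e-01 -9.60e-02  2.97e-01  4.90e+01  6.10e+01
   8.90e+01]
 [ 2.89e+02  1.84e+02  5.62e-01 -1.00e-01  3.02e-01  3.40e+01  3.80e+01
   1.28e+02]
 [ 2.90e+02  1.84e+02  5.62e-01 -1.03e-01  3.06e-01  2.80e+01  3.00e+01
   1.45e+02]
 [ 2.87e+02  1.85e+02  5.58e-01 -9.20e-02  3.03e-01  7.00e+01  7.30e+01
   6.90e+01]
 [ 2.88e+02  1.85e+02  5.59e-01 -9.60e-02  3.00e-01  3.90e+01  3.80e+01
   5.00e+01]
 [ 2.89e+02  1.85e+02  5.58e-01 -9.90e-02  3.08e-01  3.40e+01  3.20e+01
   5.30e+01]
 [ 2.9
[... 1334 characters left out ...]
60e+01
   4.70e+01]
 [ 2.88e+02  1.88e+02  5.48e-01 -9.60e-02  3.00e-01  4.10e+01  4.10e+01
   4.00e+01]
 [ 2.89e+02  1.88e+02  5.48e-01 -1.00e-01  3.00e-01  3.70e+01  3.60e+01
   3.80e+01]
 [ 2.90e+02  1.88e+02  5.47e-01 -1.03e-01  3.03e-01  3.90e+01  4.50e+01
   4.20e+01]
 [ 2.91e+02  1.88e+02  5.48e-01 -1.07e-01  3.01e-01  7.00e+01  9.10e+01
   5.50e+01]
 [ 2.87e+02  1.89e+02  5.45e-01 -9.30e-02  2.90e-01  3.60e+01  3.60e+01
   3.90e+01]
 [ 2.88e+02  1.89e+02  5.44e-01 -9.60e-02  3.01e-01  3.90e+01  3.80e+01
   4.00e+01]
 [ 2.89e+02  1.89e+02  5.44e-01 -1.00e-01  3.02e-01  3.50e+01  3.30e+01
   5.20e+01]
 [ 2.90e+02  1.89e+02  5.45e-01 -1.04e-01  2.96e-01  3.30e+01  3.90e+01
   6.50e+01]]
```

View pics/t0c.png

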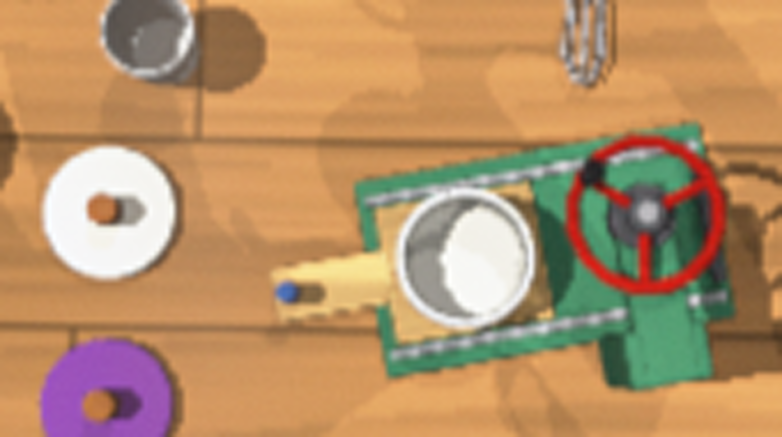

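View pics/s0c.png

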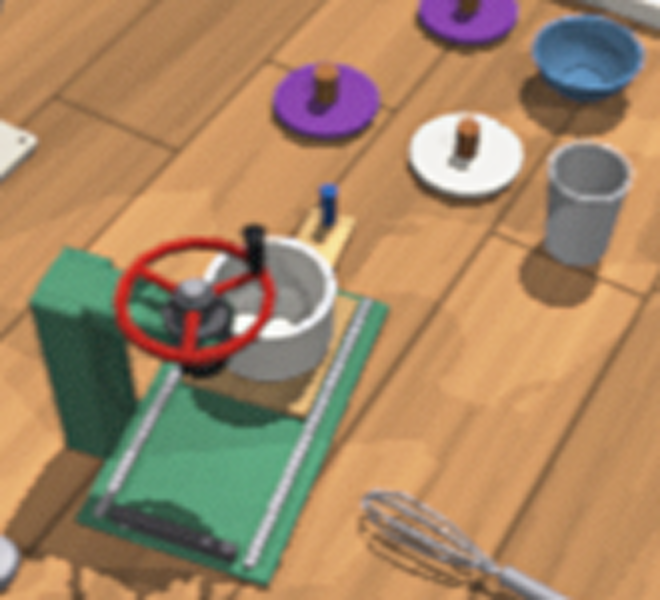

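Request:
carry_out --pt "0 1.3 3.8 0.8 -1" --pt "0 1.3 3.8 0.8 -1" --pt "0 1.3 3.8 0.8 -1" --pt "0 1.3 3.8 0.8 -1" --pt "0 1.3 3.8 0.8 -1" --pt "0 1.3 3.8 0.8 -1" --pt "0 1.3 3.8 0.8 -1" --pt "0 1.3 3.8 0.8 -1" --pt "0 1.3 3.8 0.8 -1" --pt "0 1.3 3.8 0.8 -1" --pt "0 1.3 3.8 0 0" --pt "0 1.3 3.8 0 0" --newtons 40

```text
t: 1.1
ee_pos: [0.3815, -0.1251, 0.3259]
eef_rot: [3.126, 0.304, 0.002]
force: [0.8, -0.9, 0.1]
grip_width: 1.001
```

Request:
carry_out --pt "0 1.3 3.8 0 0" --pt "0 1.3 3.8 0 0" --pt "0 1.3 3.8 0 0" --pt "0 1.3 3.8 0 0" --pt "0 1.3 3.8 0 0" --pt "0 1.3 3.8 0 0" --pt "0 1.3 3.8 -1 0" --pt "0 1.3 3.8 -1 0" --pt "0 1.3 3.8 -1 0" --pt "0 1.3 3.8 -1 0" --pt "0 1.3 3.0 -1 0" --pt "0 0 0 0 0"

```text
t: 2.1
ee_pos: [0.525, 0.2877, 0.2726]
eef_rot: [-3.126, -0.31, 0.003]
force: [-0.3, -0.6, 0.0]
grip_width: 1.001
```

```bash
cat >> h.py <<'E'
def circ(P):
    A=np.c_[2*P[:,:2],np.ones(len(P))];x=np.linalg.lstsq(A,(P[:,:2]**2).sum(1),rcond=None)[0];return np.round(x[:2],4),round(float(np.sqrt(x[2]+x[0]**2+x[1]**2)),4)
def hull(P): return cv2.convexHull(P[:,:2].astype(np.float32))[:,0]
E
python3 - <<'E'
from h import *
s=env.state();print(s["t"],s["ee_pos"],s["eef_rot"])
c=cap("wrist");W=cloud(c);Z=W[...,2];cv2.imwrite("pics/w1.png",c["img"])
hsv=cv2.cvtColor(c["img"],cv2.COLOR_BGR2HSV)
r=np.hypot(W[...,0]-.541,W[...,1]-.332)<.08
m=(abs(Z-.018)<.006)&r&(hsv[...,1]<80);P=W[m];print("lid",circ(hull(P)),len(P),P[:,2].mean())
m=(abs(Z-.058)<.005)&r;P=W[m];print("knob top",circ(hull(P)),len(P),P[:,2].mean(),P.mean(0))
E
```

```text
2.1 [0.52501246 0.2876636  0.27257714] [-3.12571347e+00 -3.09837204e-01  2.51935837e-03]
lid (array([0.5372, 0.3337]), 0.0615) 6655 0.01828318301844732
knob top (array([0.5372, 0.3337]), 0.0146) 518 0.05817323783038295 [0.53751778 0.33355119 0.05817324]
```

View pics/w1.png

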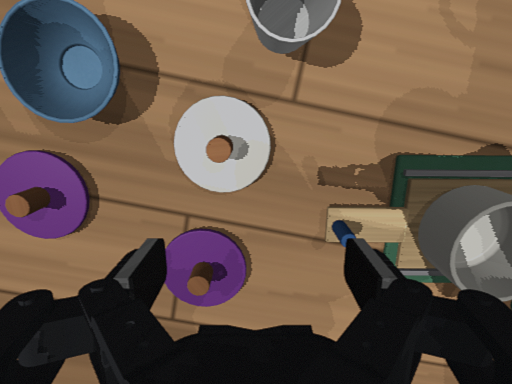

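Request:
carry_out --pt "0 0.2 0.8 -3.4 0" --pt "0 0.2 0.8 -3.4 0" --pt "0 0.2 0.8 -3.4 0" --pt "0 0.2 0.8 -3.4 0" --pt "0 0.2 0.8 -3.4 0" --pt "0 0.25 0.6 -1.5 0" --pt "0 0 0 0 0" --pt "0 0 0 0 0"

```text
t: 2.82
ee_pos: [0.5364, 0.3281, 0.09]
eef_rot: [3.126, 0.304, -0.003]
force: [-0.1, -1.3, -0.2]
grip_width: 0.999
```

Request:
carry_out --pt "0 0.1 0.5 -2.0 0" --pt "0 0 0 -2.0 0" --pt "0 0 0 -1.0 0" --pt "0 0 0 0 0" --pt "120 0 0 0 0" --pt "160 0 0 0 0" --pt "200 0 0 0 0" --pt "230 0 0 0 0" --pt "255 0 0 0 0" --pt "255 0 0 0 0" --pt "255 0 0 0 0" --pt "255 0 0 0 0" --newtons 40

```text
t: 3.82
ee_pos: [0.5383, 0.3342, 0.0414]
eef_rot: [-3.126, -0.305, -0.002]
force: [-1.5, -2.4, 7.1]
grip_width: 0.34
```

Request:
carry_out --pt "255 0 0 1.0 0" --pt "255 0 0 2.0 0" --pt "255 0 0 3.0 0" --pt "255 -0.6 -1.0 3.0 0" --pt "255 -1.0 -2.4 3.0 0" --pt "255 -1.2 -2.8 2.5 0" --pt "255 -1.2 -3.2 2.0 0" --pt "255 -1.2 -3.2 2.0 0" --pt "255 -1.2 -3.2 2.0 0" --pt "255 -1.0 -3.2 1.5 0" --pt "255 -0.6 -2.8 0 0" --pt "255 -0.4 -2.0 0 0"

```text
t: 4.82
ee_pos: [0.4526, 0.0941, 0.2616]
eef_rot: [3.127, 0.304, 0.002]
force: [0.5, 0.2, -3.8]
grip_width: 0.335
```

Request:
carry_out --pt "255 -0.2 -1.5 0 0" --pt "255 0 -1.0 0 0" --pt "255 0 0 0 0" --pt "255 0 0 0 0" --pt "255 0 0 0 0"

```text
t: 5.23
ee_pos: [0.452, 0.0716, 0.2603]
eef_rot: [-3.126, -0.305, 0.0]
force: [-0.8, 0.1, -3.6]
grip_width: 0.333
```

```bash
python3 - <<'E'
from h import *
s=env.state();print(s["t"],s["ee_pos"],s["force"],s["grip_width"])
tcp=np.array(s["ee_pos"])
for n in ("wrist","top"):
    c=cap(n);W=cloud(c);Z=W[...,2];cv2.imwrite(f"pics/{n}2.png",c["img"])
    r=np.hypot(W[...,0]-.497,W[...,1]+.003)<.085
    P=W[(abs(Z-.102)<.003)&r];print(n,"rim",len(P), circ(P) if len(P) else 0)
    if len(P)>20:
        h=hull(P);c2,r2=circ(h);print(" hull",c2,r2)
    zl=tcp[2]-.0414+.018
    r=np.hypot(W[...,0]-tcp[0],W[...,1]-tcp[1])<.075
    hsv=cv2.cvtColor(c["img"],cv2.COLOR_BGR2HSV)
    P=W[(abs(Z-zl)<.006)&r&(hsv[...,1]<60)&(hsv[...,2]>110)];print(n,"lid",len(P),circ(hull(P)) if len(P)>10 else 0,P[:,2].mean() if len(P) else 0,zl)
E
```

```text
5.2333 [0.45197857 0.07159947 0.26030772] [-0.82094891  0.13786508 -3.58003364] 0.33326852147281943
wrist rim 1587 (array([ 0.4937, -0.0013]), 0.0584)
 hull [ 0.4938 -0.0017] 0.0614
wrist lid 23788 (array([0.4511, 0.0713]), 0.0614) 0.23713474647966748 0.23690771584890177
top rim 43 (array([ 0.4975, -0.0028]), 0.0587)
 hull [ 0.4968 -0.0025] 0.0604
top lid 121 (array([0.4509, 0.0719]), 0.0572) 0.23781189398080058 0.23690771584890177
```

View pics/wrist2.png

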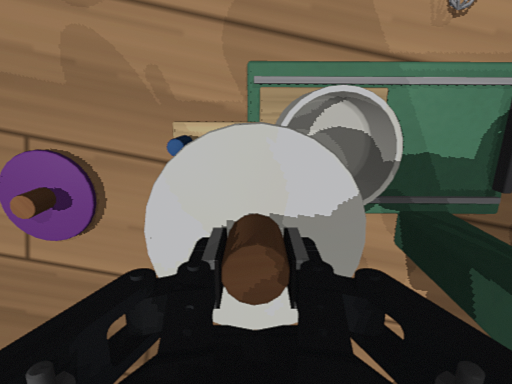

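Request:
carry_out --pt "255 0.8 -1.3 0 0" --pt "255 1.0 -1.7 0 0" --pt "255 1.0 -1.7 -1.0 0" --pt "255 1.0 -1.7 -1.5 0" --pt "255 0.5 -0.9 -2.0 0" --pt "255 0 0 -2.0 0" --pt "255 0 0 -1.5 0" --pt "255 0 0 -1.0 0" --pt "255 0 0 -0.5 0" --pt "255 0 0 0 0" --pt "255 0 0 0 0"

```text
t: 6.25
ee_pos: [0.4952, -0.0016, 0.1657]
eef_rot: [3.127, 0.306, 0.001]
force: [0.4, 0.2, -3.5]
grip_width: 0.338
```

```bash
python3 - <<'E'
from h import *
s=env.state();print(s["t"],s["ee_pos"],s["force"],s["grip_width"])
tcp=np.array(s["ee_pos"])
c=cap("wrist");W=cloud(c);Z=W[...,2];cv2.imwrite("pics/w3.png",c["img"])
hsv=cv2.cvtColor(c["img"],cv2.COLOR_BGR2HSV)
r=np.hypot(W[...,0]-tcp[0],W[...,1]-tcp[1])<.075
zl=tcp[2]-.0414+.018
P=W[(abs(Z-zl)<.005)&r&(hsv[...,1]<60)];h=hull(P);print("lid",circ(h),P[:,2].mean(),zl)
P=W[(abs(Z-.102)<.004)&r];print("rim",len(P),circ(P) if len(P)>10 else 0)
E
```

```text
6.25 [ 0.49523404 -0.00156148  0.16565374] [ 0.38237374  0.19764006 -3.54927221] 0.3376253726790502
lid (array([ 0.4943, -0.0019]), 0.0614) 0.1424583045804287 0.1422537422553015
rim 113 (array([ 0.491 , -0.0024]), 0.0639)
```

Request:
carry_out --pt "255 0 0 -1.0 0" --pt "255 0 0 -0.8 0" --pt "255 0 0 -0.4 0" --pt "255 0 0 -0.3 0" --pt "255 0 0 -0.2 0" --pt "255 0 0 -0.1 0" --pt "255 0 0 0 0" --pt "255 0 0 0 0"

```text
t: 6.97
ee_pos: [0.4949, -0.002, 0.1374]
eef_rot: [3.127, 0.305, 0.0]
force: [0.7, 0.0, -3.8]
grip_width: 0.341
```

No contact, and the spigot is in the mouth (5 mm in). Lowering the rest.

Request:
carry_out --pt "255 0 0 -0.1 0" --pt "255 0 0 -0.1 0" --pt "255 0 0 -0.05 0" --pt "255 0 0 0 0" --pt "255 0 0 0 0"

```text
t: 7.38
ee_pos: [0.495, -0.002, 0.1354]
eef_rot: [3.127, 0.305, 0.001]
force: [-3.3, -0.2, 5.9]
grip_width: 0.337
```

Request:
carry_out --pt "120 0 0 0 0" --pt "60 0 0 0 0" --pt "0 0 0 0 0" --pt "0 0 0 0 0" --pt "0 0 0 0 0" --pt "0 0 0 0.5 0" --pt "0 0 0 1.5 0" --pt "0 0 0 3.0 0" --pt "0 -0.6 2.0 3.0 0" --pt "0 -0.8 3.2 2.0 0" --pt "0 -0.8 3.8 0 0" --pt "0 -0.8 3.8 0 0"

```text
t: 8.38
ee_pos: [0.4655, 0.1272, 0.237]
eef_rot: [-3.126, -0.302, -0.007]
force: [1.4, 0.5, -0.8]
grip_width: 0.998
```

```bash
python3 - <<'E'
from h import *
s=env.state();print(s["t"],s["ee_pos"],s["force"],s["grip_width"])
c=cap("wrist");W=cloud(c);Z=W[...,2];cv2.imwrite("pics/w4.png",c["img"])
hsv=cv2.cvtColor(c["img"],cv2.COLOR_BGR2HSV)
r=np.hypot(W[...,0]-.495,W[...,1]+.002)<.08
P=W[(abs(Z-.112)<.005)&r];print("lid",circ(hull(P)),P[:,2].mean(),len(P)); A=np.c_[P[:,:2],np.ones(len(P))];print(np.linalg.lstsq(A,P[:,2],rcond=None)[0])
P=W[(abs(Z-.152)<.005)&r];print("knob",len(P),P.mean(0))
m=(hsv[...,0]>95)&(hsv[...,0]<130)&(hsv[...,1]>120)&(hsv[...,2]>40)&(Z>.03)&(Z<.08)&(np.hypot(W[...,0]-.462,W[...,1]-.158)<.04)
P=W[m];print("post",len(P),P.mean(0) if len(P) else 0); P=P[P[:,2]>.069];print(len(P),P.mean(0),circ(hull(P)))
E
```

```text
8.3833 [0.46545133 0.12718397 0.23699981] [ 1.39032857  0.54807149 -0.81779804] 0.997660478631284
lid (array([ 0.4937, -0.0019]), 0.0616) 0.11219180967659656 13089
[-0.00145006 -0.00254993  0.11291974]
knob 1270 [ 0.49423638 -0.00050617  0.15186835]
post 338 [0.46522269 0.15931131 0.06726061]
257 [0.46352712 0.15972273 0.07202479] (array([0.4632, 0.1598]), 0.0089)
```

View pics/w4.png

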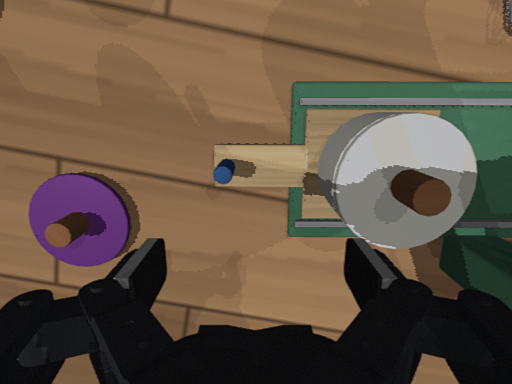

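Request:
carry_out --pt "0 -0.2 2.0 -1.5 0" --pt "0 0 1.2 -3.0 0" --pt "0 0 0 -3.5 0" --pt "0 0 0 -3.5 0" --pt "0 0 0 -3.0 0" --pt "0 0 0 -2.5 0" --pt "0 0 0 -1.5 0" --pt "0 0 0 0 0" --pt "140 0 0 0 0" --pt "190 0 0 0 0" --pt "220 0 0 0 0" --pt "240 0 0 0 0"

```text
t: 9.43
ee_pos: [0.4637, 0.1583, 0.0511]
eef_rot: [-3.126, -0.305, -0.004]
force: [0.3, 0.3, -0.3]
grip_width: 0.455
```

Request:
carry_out --pt "255 0 0 0 0" --pt "255 0 0 0 0" --pt "255 0 0 0 0" --newtons 40

```text
t: 9.68
ee_pos: [0.4635, 0.1583, 0.051]
eef_rot: [-3.126, -0.305, -0.003]
force: [-0.2, 0.2, 6.7]
grip_width: 0.223
```

Request:
carry_out --pt "255 0.08 -0.4 0 0" --pt "255 0.15 -0.8 0 0" --pt "255 0.23 -1.2 0 0" --pt "255 0.27 -1.37 0 0" --pt "255 0.27 -1.37 0 0" --pt "255 0.27 -1.37 0 0" --pt "255 0.27 -1.37 0 0" --pt "255 0.27 -1.37 0 0" --pt "255 0.27 -1.37 0 0" --pt "255 0.23 -1.2 0 0" --pt "255 0.15 -0.8 0 0" --pt "255 0.08 -0.4 0 0"

```text
t: 10.68
ee_pos: [0.4887, 0.0272, 0.051]
eef_rot: [-3.127, -0.303, -0.002]
force: [-1.9, 4.4, 9.0]
grip_width: 0.227
```

Request:
carry_out --pt "255 0.08 -0.4 0 0" --pt "255 0.08 -0.4 0 0" --pt "255 0.06 -0.3 0 0" --pt "255 0.04 -0.2 0 0" --pt "255 0.04 -0.2 0 0" --pt "255 0.02 -0.1 0 0" --pt "255 0 0 0 0"

```text
t: 11.27
ee_pos: [0.4906, 0.0168, 0.051]
eef_rot: [-3.121, -0.3, 0.001]
force: [-5.6, 44.5, 12.6]
grip_width: 0.223
```

Request:
carry_out --pt "120 -0.04 0.2 0 0" --pt "0 -0.04 0.2 0 0" --pt "0 0 0 0 0" --pt "0 0 0 0 0" --pt "0 0 0 0 0" --pt "0 0 0.3 3.0 0" --pt "0 0 0.5 3.5 0" --pt "0 0 0.5 3.5 0" --pt "0 0 0.5 3.5 0" --pt "0 0 0.5 3.5 0" --pt "0 0 0 3.5 0" --pt "0 0 0 3.5 0"

```text
t: 12.27
ee_pos: [0.4902, 0.0385, 0.2917]
eef_rot: [3.127, 0.304, 0.0]
force: [0.7, -0.2, 0.2]
grip_width: 0.997
```

```bash
python3 - <<'E'
from h import *
s=env.state();print(s["t"],s["ee_pos"],s["force"],s["grip_width"])
c=cap("wrist");W=cloud(c);Z=W[...,2];cv2.imwrite("pics/w5.png",c["img"])
hsv=cv2.cvtColor(c["img"],cv2.COLOR_BGR2HSV)
D=np.array([-.188,.982])
m=(hsv[...,0]>95)&(hsv[...,0]<130)&(hsv[...,1]>120)&(Z>.066)&(Z<.08)&(np.hypot(W[...,0]-.491,W[...,1]-.015)<.05)
P=W[m];print("post",len(P));post=circ(hull(P))[0];print(post,"moved",(np.array([.4632,.1598])-post)@D)
red=((hsv[...,0]<8)|(hsv[...,0]>172))&(hsv[...,1]>120)&(Z>.235)&(Z<.265)
P=W[red];print("wheel",len(P));print(circ(hull(P)),P[:,2].mean())
m=(Z>.296)&(Z<.308)&(np.hypot(W[...,0]-.55,W[...,1]+.097)<.05);P=W[m];print("grip",len(P));print(P.mean(0),circ(hull(P)))
P=W[(abs(Z-.112)<.005)&(np.hypot(W[...,0]-.522,W[...,1]+.149)<.075)];print("lid",len(P));print(circ(hull(P)),P[:,2].mean())
E
```

```text
12.2667 [0.49022573 0.03853218 0.29169793] [ 0.71398502 -0.22489572  0.21774023] 0.9969743288542766
post 194
[0.4909 0.0173] moved 0.14514259999999998
wheel 3523
(array([ 0.5184, -0.1283]), 0.0514) 0.25415968238927283
grip 0<stdin>:10: RuntimeWarning: Mean of empty slice.
  ret = um.true_divide(
Traceback (most recent call last):
  File "h.py", line 17, in hull
    def hull(P): return cv2.convexHull(P[:,:2].astype(np.float32))[:,0]
                        ~~~~~~~~~~~~~~~~~~~~~~~~~~~~~~~~~~~~~~~~~~^^^^^
TypeError: 'NoneType' object is not subscriptable
```

View pics/w5.png

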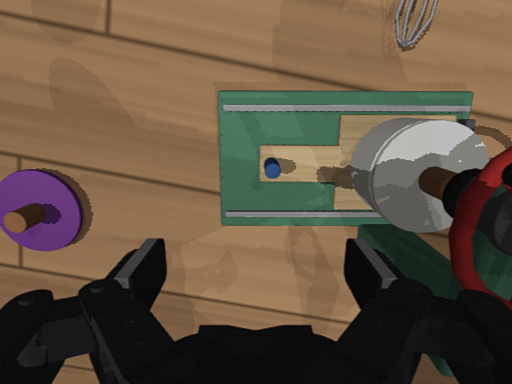

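```bash
python3 - <<'E'
from h import *
s=env.state();print(s["t"],s["ee_pos"])
c=cap("wrist");W=cloud(c);Z=W[...,2]
hsv=cv2.cvtColor(c["img"],cv2.COLOR_BGR2HSV)
g=(hsv[...,0]>60)&(hsv[...,0]<95)&(hsv[...,1]>80)&(abs(Z-.012)<.004)
P=W[g];print(len(P),P[:,2].mean())
# near-edge: per row leftmost green pixel
E=[];
for v in range(105,215):
    u=np.nonzero(g[v,:320])[0]
    if len(u): E.append(W[v,u[0]])
E=np.array(E)[:,:2];vx,vy,x0,y0=cv2.fitLine(E.astype(np.float32),cv2.DIST_HUBER,0,.001,.001).ravel()
n=np.array([-vy,vx]);n*=np.sign(n[1]);print("edge normal (press y)",n)
e=n@[x0,y0]
# long edge (top side in image): max along press x
post=np.array([.4909,.0173]);print("post->edge",e-n@post,"expect .071 at home")
P=W[(abs(Z-.112)<.005)&(np.hypot(W[...,0]-.522,W[...,1]+.149)<.085)];print("lid",len(P),circ(hull(P)),P[:,2].mean())
P=W[(abs(Z-.152)<.005)&(np.hypot(W[...,0]-.522,W[...,1]+.149)<.085)];print("knob",len(P),P.mean(0))
# x axis side edge
U=[]
for u in range(240,450,3):
    v=np.nonzero(g[:140,u])[0]
    if len(v): U.append(W[v[0],u])
U=np.array(U)[:,:2];l=cv2.fitLine(U.astype(np.float32),cv2.DIST_HUBER,0,.001,.001).ravel();print("long edge dir",l[:2]*np.sign(l[1]))
x=np.array([n[1],-n[0]]);print("x of long edge - x of post",x@l[2:]-x@post,"expect .095")
print("screw est",post-.165*n)
d=np.load("c0.npz")
E
```

```text
12.3167 [0.49376791 0.03867    0.29841344]
12811 0.012272286853084123
edge normal (press y) [-0.18959482  0.9818624 ]
post->edge 0.06827621591240168 expect .071 at home
lid 7417 (array([ 0.5211, -0.145 ]), 0.0615) 0.11214600965279753
knob 170 [ 0.52343419 -0.13371043  0.15059174]
long edge dir [-0.1913926   0.98151356]
x of long edge - x of post 0.09199490824788809 expect .095
screw est [ 0.52218315 -0.1447073 ]
```

Request:
carry_out --pt "0 -0.5 0 3.0 0" --pt "0 -0.8 -1.0 3.0 0" --pt "0 -0.8 -2.0 2.5 0" --pt "0 -0.8 -2.5 1.5 0" --pt "0 -0.8 -2.5 0 0" --pt "0 -0.5 -2.5 0 0" --pt "0 0 -2.0 0 0" --pt "0 0 -1.0 0 0" --pt "0 0 0 0 0" --pt "0 0 0 0 0"

```text
t: 13.2
ee_pos: [0.4485, -0.0963, 0.3891]
eef_rot: [-3.126, -0.302, 0.002]
force: [-0.1, 0.4, 0.1]
grip_width: 0.998
```

```bash
python3 - <<'E'
from h import *
s=env.state();print(s["t"],s["ee_pos"],s["force"])
c=cap("wrist");W=cloud(c);Z=W[...,2];cv2.imwrite("pics/w6.png",c["img"])
hsv=cv2.cvtColor(c["img"],cv2.COLOR_BGR2HSV)
near=np.hypot(W[...,0]-.521,W[...,1]+.145)<.1
red=((hsv[...,0]<8)|(hsv[...,0]>172))&(hsv[...,1]>120)&(Z>.235)&(Z<.265)&near
P=W[red];print("wheel",len(P),circ(hull(P)),P[:,2].mean())
m=(Z>.297)&(Z<.307)&near&(hsv[...,2]<90);P=W[m];print("grip",len(P),P.mean(0) if len(P) else 0,circ(hull(P)) if len(P)>5 else 0)
E
```

```text
13.2 [ 0.44848284 -0.09625869  0.38914655] [-0.08698662  0.4088184   0.08229849]
wheel 6943 (array([ 0.521 , -0.1451]), 0.0648) 0.25476144583625243
grip 847 [ 0.5494348  -0.09807925  0.30092852] (array([ 0.5495, -0.0981]), 0.0106)
```

View pics/w6.png

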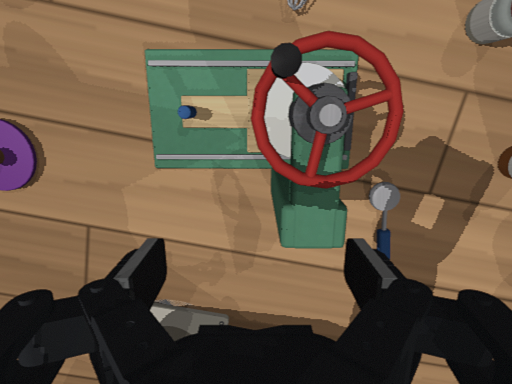

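Request:
carry_out --pt "0 1.5 0 0 0" --pt "0 3.0 0 0 0" --pt "0 3.0 -0.1 -1.0 0" --pt "0 2.0 -0.1 -2.0 0" --pt "0 0.6 0 -2.5 0" --pt "0 0 0 -2.5 0" --pt "0 0 0 -1.5 0" --pt "0 0 0 -0.5 0" --pt "0 0 0 0 0" --pt "0 0 0 0 0"

```text
t: 14.08
ee_pos: [0.5501, -0.0975, 0.2904]
eef_rot: [3.127, 0.306, 0.001]
force: [-0.1, 0.4, 0.7]
grip_width: 1.001
```

Request:
carry_out --pt "140 -0.05 -0.05 -0.15 0" --pt "200 0 0 0 0" --pt "240 0 0 0 0" --pt "255 0 0 0 0" --pt "255 0 0 0 0" --pt "255 0 0 0 0" --pt "255 0 0 0 0" --pt "255 0 0 0 0" --pt "255 0 0 0 0" --newtons 70

```text
t: 14.83
ee_pos: [0.5492, -0.098, 0.289]
eef_rot: [-3.126, -0.304, -0.001]
force: [-2.2, 3.4, 5.8]
grip_width: 0.195
```

```bash
cat > w.py <<'E'
from h import *
import sys
C=np.array([.521,-.1451]);r=.055
s=env.state();p=np.array(s["ee_pos"])[:2];f=np.array(s["force"])
th=np.arctan2(*(p-C)[::-1]);tg=np.array([np.sin(th),-np.cos(th)])
print("t",round(float(s["t"]),2),"ang",round(np.degrees(th),1),"r",round(float(np.hypot(*(p-C))),4),"z",round(float(s["ee_pos"][2]),4),"F",np.round(f,1),"pull",round(float(-f[:2]@tg),1),"rad",round(float(f[:2]@np.array([np.cos(th),np.sin(th)])),1),"gw",round(float(s["grip_width"]),3))
if len(sys.argv)>1:
    st=float(sys.argv[1]);n=int(sys.argv[2]);a0=np.radians(float(sys.argv[3])) if len(sys.argv)>3 else th
    a=a0-np.radians(st)*np.arange(n+1)
    Q=np.round(np.diff(100*r*np.c_[np.cos(a),np.sin(a)],axis=0),2)
    print(Q.tolist(),"end",np.degrees(a[-1]))
E
python3 w.py 3 12; python3 w.py 3 12 22.8
```

```text
t 14.83 ang 59.1 r 0.0549 z 0.289 F [-2.2  3.4  5.8] pull 3.7 rad 1.7 gw 0.195
[[0.24, -0.15], [0.23, -0.17], [0.23, -0.18], [0.22, -0.19], [0.21, -0.2], [0.2, -0.21], [0.18, -0.22], [0.17, -0.23], [0.16, -0.24], [0.15, -0.25], [0.13, -0.26], [0.12, -0.26]] end 23.12664085203417
t 14.83 ang 59.1 r 0.0549 z 0.289 F [-2.2  3.4  5.8] pull 3.7 rad 1.7 gw 0.195
[[0.1, -0.27], [0.09, -0.27], [0.08, -0.28], [0.06, -0.28], [0.05, -0.28], [0.03, -0.29], [0.02, -0.29], [0.0, -0.29], [-0.01, -0.29], [-0.03, -0.29], [-0.04, -0.28], [-0.06, -0.28]] end -13.2
```

Request:
carry_out --pt "255 0.24 -0.15 0 0" --pt "255 0.23 -0.17 0 0" --pt "255 0.23 -0.18 0 0" --pt "255 0.22 -0.19 0 0" --pt "255 0.21 -0.2 0 0" --pt "255 0.2 -0.21 0 0" --pt "255 0.18 -0.22 0 0" --pt "255 0.17 -0.23 0 0" --pt "255 0.16 -0.24 0 0" --pt "255 0.15 -0.25 0 0" --pt "255 0.13 -0.26 0 0" --pt "255 0.12 -0.26 0 0"

```text
t: 15.83
ee_pos: [0.571, -0.1225, 0.289]
eef_rot: [-3.123, -0.304, 0.001]
force: [-4.4, 9.6, 7.1]
grip_width: 0.197
```

```bash
python3 w.py 2 12 23.1
```

```text
t 15.83 ang 24.3 r 0.0548 z 0.289 F [-4.4  9.6  7.1] pull 10.6 rad -0.1 gw 0.197
[[0.07, -0.18], [0.07, -0.18], [0.06, -0.18], [0.05, -0.18], [0.05, -0.19], [0.04, -0.19], [0.03, -0.19], [0.03, -0.19], [0.02, -0.19], [0.01, -0.19], [0.01, -0.19], [0.0, -0.19]] end -0.9000000000000012
```

Request:
carry_out --pt "255 0.07 -0.18 0 0" --pt "255 0.07 -0.18 0 0" --pt "255 0.06 -0.18 0 0" --pt "255 0.05 -0.18 0 0" --pt "255 0.05 -0.19 0 0" --pt "255 0.04 -0.19 0 0" --pt "255 0.03 -0.19 0 0" --pt "255 0.03 -0.19 0 0" --pt "255 0.02 -0.19 0 0" --pt "255 0.01 -0.19 0 0" --pt "255 0.01 -0.19 0 0" --pt "255 0 -0.19 0 0"

```text
t: 16.83
ee_pos: [0.5758, -0.1447, 0.289]
eef_rot: [-3.123, -0.304, -0.0]
force: [-2.3, 10.0, 6.3]
grip_width: 0.201
```

```bash
python3 w.py 2 12 -0.9;python3 w.py 2 12 -24.9
```

```text
t 16.83 ang 0.5 r 0.0548 z 0.289 F [-2.3 10.   6.3] pull 10.0 rad -2.2 gw 0.201
[[-0.01, -0.19], [-0.01, -0.19], [-0.02, -0.19], [-0.03, -0.19], [-0.03, -0.19], [-0.04, -0.19], [-0.05, -0.19], [-0.05, -0.18], [-0.06, -0.18], [-0.07, -0.18], [-0.07, -0.18], [-0.08, -0.18]] end -24.900000000000002
t 16.83 ang 0.5 r 0.0548 z 0.289 F [-2.3 10.   6.3] pull 10.0 rad -2.2 gw 0.201
[[-0.08, -0.17], [-0.09, -0.17], [-0.1, -0.17], [-0.1, -0.16], [-0.11, -0.16], [-0.11, -0.16], [-0.12, -0.15], [-0.12, -0.15], [-0.13, -0.14], [-0.13, -0.14], [-0.14, -0.13], [-0.14, -0.13]] end -48.9
```

Request:
carry_out --pt "255 -0.01 -0.19 0 0" --pt "255 -0.01 -0.19 0 0" --pt "255 -0.02 -0.19 0 0" --pt "255 -0.03 -0.19 0 0" --pt "255 -0.03 -0.19 0 0" --pt "255 -0.04 -0.19 0 0" --pt "255 -0.05 -0.19 0 0" --pt "255 -0.05 -0.18 0 0" --pt "255 -0.06 -0.18 0 0" --pt "255 -0.07 -0.18 0 0" --pt "255 -0.07 -0.18 0 0" --pt "255 -0.08 -0.18 0 0"

```text
t: 17.83
ee_pos: [0.5713, -0.1668, 0.2891]
eef_rot: [-3.123, -0.305, -0.003]
force: [0.2, 10.3, 4.8]
grip_width: 0.198
```

```bash
python3 w.py
```

```text
t 17.83 ang -23.4 r 0.0548 z 0.2891 F [ 0.2 10.3  4.8] pull 9.5 rad -3.9 gw 0.198
```

Request:
carry_out --pt "255 -0.08 -0.17 0 0" --pt "255 -0.09 -0.17 0 0" --pt "255 -0.1 -0.17 0 0" --pt "255 -0.1 -0.16 0 0" --pt "255 -0.11 -0.16 0 0" --pt "255 -0.11 -0.16 0 0" --pt "255 -0.12 -0.15 0 0" --pt "255 -0.12 -0.15 0 0" --pt "255 -0.13 -0.14 0 0" --pt "255 -0.13 -0.14 0 0" --pt "255 -0.14 -0.13 0 0" --pt "255 -0.14 -0.13 0 0"

```text
t: 18.83
ee_pos: [0.5584, -0.1853, 0.2891]
eef_rot: [-3.124, -0.305, -0.006]
force: [4.5, 10.7, 2.9]
grip_width: 0.197
```

```bash
python3 w.py 2 12 -48.9;python3 w.py 2 12 -72.9
```

```text
t 18.83 ang -47.1 r 0.0549 z 0.2891 F [ 4.5 10.7  2.9] pull 10.6 rad -4.7 gw 0.197
[[-0.15, -0.12], [-0.15, -0.12], [-0.16, -0.11], [-0.16, -0.11], [-0.16, -0.1], [-0.17, -0.1], [-0.17, -0.09], [-0.17, -0.08], [-0.18, -0.08], [-0.18, -0.07], [-0.18, -0.07], [-0.18, -0.06]] end -72.89999999999999
t 18.83 ang -47.1 r 0.0549 z 0.2891 F [ 4.5 10.7  2.9] pull 10.6 rad -4.7 gw 0.197
[[-0.18, -0.05], [-0.19, -0.05], [-0.19, -0.04], [-0.19, -0.03], [-0.19, -0.03], [-0.19, -0.02], [-0.19, -0.01], [-0.19, -0.01], [-0.19, -0.0], [-0.19, 0.01], [-0.19, 0.01], [-0.19, 0.02]] end -96.9
```

Request:
carry_out --pt "255 -0.15 -0.12 0 0" --pt "255 -0.15 -0.12 0 0" --pt "255 -0.16 -0.11 0 0" --pt "255 -0.16 -0.11 0 0" --pt "255 -0.16 -0.1 0 0" --pt "255 -0.17 -0.1 0 0" --pt "255 -0.17 -0.09 0 0" --pt "255 -0.17 -0.08 0 0" --pt "255 -0.18 -0.08 0 0" --pt "255 -0.18 -0.07 0 0" --pt "255 -0.18 -0.07 0 0" --pt "255 -0.18 -0.06 0 0"

```text
t: 19.83
ee_pos: [0.5391, -0.197, 0.2891]
eef_rot: [-3.125, -0.304, -0.009]
force: [8.0, 8.1, 0.0]
grip_width: 0.2
```

```bash
python3 w.py
```

```text
t 19.83 ang -70.8 r 0.055 z 0.2891 F [8.  8.1 0. ] pull 10.2 rad -5.0 gw 0.2
```

Request:
carry_out --pt "255 -0.18 -0.05 0 0" --pt "255 -0.19 -0.05 0 0" --pt "255 -0.19 -0.04 0 0" --pt "255 -0.19 -0.03 0 0" --pt "255 -0.19 -0.03 0 0" --pt "255 -0.19 -0.02 0 0" --pt "255 -0.19 -0.01 0 0" --pt "255 -0.19 -0.01 0 0" --pt "255 -0.19 0 0 0" --pt "255 -0.19 0.01 0 0" --pt "255 -0.19 0.01 0 0" --pt "255 -0.19 0.02 0 0"

```text
t: 20.83
ee_pos: [0.5177, -0.2001, 0.2892]
eef_rot: [3.126, 0.304, 0.013]
force: [14.0, 3.1, -4.6]
grip_width: 0.198
```

```bash
python3 w.py 2 12 -96.9;python3 w.py 2 12 -120.9
```

```text
t 20.83 ang -93.4 r 0.0551 z 0.2892 F [14.   3.1 -4.6] pull 13.8 rad -3.9 gw 0.198
[[-0.19, 0.03], [-0.19, 0.03], [-0.19, 0.04], [-0.19, 0.05], [-0.18, 0.05], [-0.18, 0.06], [-0.18, 0.07], [-0.18, 0.07], [-0.18, 0.08], [-0.17, 0.08], [-0.17, 0.09], [-0.17, 0.1]] end -120.9
t 20.83 ang -93.4 r 0.0551 z 0.2892 F [14.   3.1 -4.6] pull 13.8 rad -3.9 gw 0.198
[[-0.16, 0.1], [-0.16, 0.11], [-0.16, 0.11], [-0.15, 0.12], [-0.15, 0.12], [-0.14, 0.13], [-0.14, 0.13], [-0.13, 0.14], [-0.13, 0.14], [-0.12, 0.15], [-0.12, 0.15], [-0.11, 0.16]] end -144.9
```

Request:
carry_out --pt "255 -0.1 0.01 0 0" --pt "255 -0.09 0.02 0 0" --pt "255 -0.1 0.01 0 0" --pt "255 -0.09 0.02 0 0" --pt "255 -0.1 0.02 0 0" --pt "255 -0.09 0.02 0 0" --pt "255 -0.1 0.02 0 0" --pt "255 -0.09 0.03 0 0"

```text
t: 21.5
ee_pos: [0.5107, -0.1992, 0.2893]
eef_rot: [3.124, 0.304, 0.015]
force: [15.7, -0.0, -6.7]
grip_width: 0.201
```

```bash
python3 w.py 1 12 -104.9
```

```text
t 21.5 ang -100.8 r 0.0551 z 0.2893 F [15.7 -0.  -6.7] pull 15.4 rad -2.9 gw 0.201
[[-0.09, 0.03], [-0.09, 0.03], [-0.09, 0.03], [-0.09, 0.03], [-0.09, 0.03], [-0.09, 0.03], [-0.09, 0.04], [-0.09, 0.04], [-0.09, 0.04], [-0.09, 0.04], [-0.09, 0.04], [-0.09, 0.04]] end -116.9
```

Request:
carry_out --pt "255 -0.09 0.03 0 0" --pt "255 -0.09 0.03 0 0" --pt "255 -0.09 0.03 0 0" --pt "255 -0.09 0.03 0 0" --pt "255 -0.09 0.03 0 0" --pt "255 -0.09 0.03 0 0" --pt "255 -0.09 0.04 0 0" --pt "255 -0.09 0.04 0 0" --pt "255 -0.09 0.04 0 0" --pt "255 -0.09 0.04 0 0"

```text
t: 22.33
ee_pos: [0.5021, -0.1969, 0.2893]
eef_rot: [3.122, 0.304, 0.016]
force: [17.5, -4.1, -9.7]
grip_width: 0.199
```

```bash
python3 w.py
```

```text
t 22.33 ang -110.0 r 0.0551 z 0.2893 F [17.5 -4.1 -9.7] pull 17.9 rad -2.1 gw 0.199
```

Request:
carry_out --pt "255 0.12 -0.04 0 0" --pt "255 0.12 -0.04 0 0" --pt "255 0 0 0 0" --pt "200 0 0 0 0" --pt "140 0 0 0 0" --pt "60 0 0 0 0" --pt "0 0 0 0 0" --pt "0 0 0 0 0" --pt "0 0 0 1.0 0" --pt "0 0 0 2.5 0" --pt "0 0 0 3.5 0" --pt "0 0 0 3.0 0"

```text
t: 23.33
ee_pos: [0.4997, -0.1962, 0.3904]
eef_rot: [-3.127, -0.305, 0.0]
force: [0.3, 0.0, -0.6]
grip_width: 0.998
```

Request:
carry_out --pt "0 -1.5 1.0 0 0" --pt "0 -3.0 2.0 0 0" --pt "0 -2.5 2.0 0 0" --pt "0 -1.0 1.0 0 0" --pt "0 0 0 0 0" --pt "0 0 0 0 0"

```text
t: 23.83
ee_pos: [0.4203, -0.1362, 0.3893]
eef_rot: [3.126, 0.306, 0.003]
force: [-0.6, 0.4, 0.3]
grip_width: 0.999
```

```bash
python3 - <<'E'
from h import *
s=env.state();print(s["t"],s["ee_pos"],s["force"],s["grip_width"])
c=cap("wrist");W=cloud(c);Z=W[...,2];cv2.imwrite("pics/w7.png",c["img"])
hsv=cv2.cvtColor(c["img"],cv2.COLOR_BGR2HSV)
near=np.hypot(W[...,0]-.521,W[...,1]+.145)<.1
P=W[(Z>.28)&(Z<.31)&near&(hsv[...,2]<90)]
if len(P)>5:
    g,_=circ(hull(P));print("grip",g,P[:,2].max(),len(P),"ang",np.degrees(np.arctan2(g[1]+.1451,g[0]-.521)))
P=W[(abs(Z-.112)<.005)&(np.hypot(W[...,0]-.521,W[...,1]+.145)<.075)];print("lid",len(P),circ(hull(P)),P[:,2].mean())
E
```

```text
23.8333 [ 0.42032132 -0.13621818  0.38934542] [-0.64898298  0.40790561  0.29313634] 0.9989382081221541
grip [ 0.503  -0.1972] 0.3033824360038773 856 ang -109.05949081658181
lid 2198 (array([ 0.5213, -0.1456]), 0.0613) 0.11208700077907334
```

View pics/w7.png

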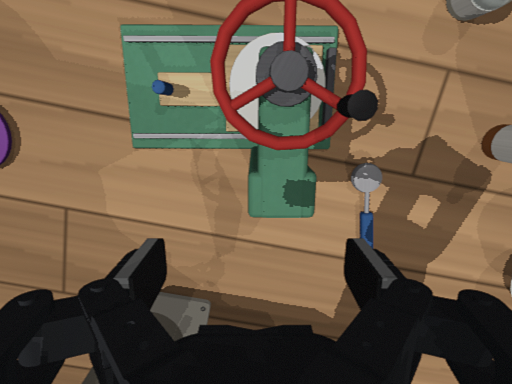

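```bash
python3 -c "
from bench import env
print(env.close_job())"
```

```text
the job is handed in; nothing more can be done
None
```

I put the lid on the crock, pushed the sled home against its stop, and wound the crank clockwise by about 169°. I then let go and handed the job in at about 24 s of the 69 s allowed. The hand-in gives no verdict.

- **Winding:** the crank's free pull was about 10.2 N and the last creeping pull was 17.9 N, within the accepted 15.5 to 21 N. After I let go, the crank stayed at -109°, against -110° when gripped.
- **Lid and crock:** the last wrist image puts the lid at its seated height (disc top at 112.1 mm) and within 1 mm of the wheel's axis. I checked its tilt only just after placing it on the crock, and it was level then.
- **Sled:** this is the one check that disagreed. By image the sled moved only about 145 mm, not 150. It stopped hard at about 44 N, though, and the lid ended up on the screw axis, so I take it that the sled started about 5 mm in.
- **Other things on the counter:** the arm never went near the bystanders on purpose and I felt no stray contact. I did not measure their positions again at the end.

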